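Load a magazine tube with spacer rings and tally them

TASK

Drop every spacer ring on the bench flat into the upright blue magazine tube so that they form one column, and press the tally counter's red lever fully down and let it spring back once for each ring, so that its pointer, which starts at zero, shows exactly the number of rings loaded. Finish by putting the orange cap squarely on the tube, flange down on the rim, without disturbing the dish, the jar or the screwdriver.

Things in the scene. Friction and masses are not known exactly. Their poses are not given: they have to be found in the camera images.
- ring1: flat steel-coloured spacer ring, 60 mm across and 20 mm thick, with a 20 mm bore (too small for a finger), about 0.12 kg; origin at the centre of its underside, z up along its axis (either face may be up). It starts lying flat on the thin green mat on the bench. Always present
- ring2: flat steel-coloured spacer ring, 60 mm across and 20 mm thick, with a 20 mm bore (too small for a finger), about 0.12 kg; origin at the centre of its underside, z up along its axis (either face may be up). It starts lying flat on the thin green mat on the bench. Always present
- ring3: flat steel-coloured spacer ring, 60 mm across and 20 mm thick, with a 20 mm bore (too small for a finger), about 0.12 kg; origin at the centre of its underside, z up along its axis (either face may be up). It starts lying flat on the thin green mat on the bench. Always present
- ring4: flat steel-coloured spacer ring, 60 mm across and 20 mm thick, with a 20 mm bore (too small for a finger), about 0.12 kg; origin at the centre of its underside, z up along its axis (either face may be up). It starts lying flat on the thin green mat on the bench. May be absent (None)
- ring5: flat steel-coloured spacer ring, 60 mm across and 20 mm thick, with a 20 mm bore (too small for a finger), about 0.12 kg; origin at the centre of its underside, z up along its axis (either face may be up). It starts lying flat on the thin green mat on the bench. May be absent (None)
- ring6: flat steel-coloured spacer ring, 60 mm across and 20 mm thick, with a 20 mm bore (too small for a finger), about 0.12 kg; origin at the centre of its underside, z up along its axis (either face may be up). It starts lying flat on the thin green mat on the bench. May be absent (None)
- tube: fixed upright blue magazine tube on a round base 104 mm across, 8 mm thick; origin at the centre of the base's underside, z up along the bore. Bore 62.4 mm across (1.2 mm to spare round a ring), floor 8 mm and rim 144 mm above the bench; the top 4 mm, a white lip, flare at 45 degrees to 70 mm (75 mm outside). Six rings fill it to 128 mm. Two sight slots in its sides
- tube_mouth (a point): centre of the tube's mouth, level with the rim, 144 mm above the bench
- cap: loose cap of the tube, about 0.08 kg, upright on the bench: grey plug 58 mm across, 10 mm deep underneath; orange flange 80 mm across, 10 to 17 mm up; black round knob 24 mm across, 17 to 43 mm up. Origin at the centre of the plug's underside, z up. Fully on, its flange lies on the rim and its origin is 134 mm above the tube's origin
- lever (a joint): sprung lever of the blue tally counter, rad: 0 at rest, 0.34 pressed down to its stop; it springs back when let go. Reaching the stop takes about 5 N downward on the red pad
- lever_pad (a point): centre of the top face of the lever's red pad (30 mm by 36 mm), which sticks out over the counter's low end; at rest about 79 mm above the bench, sloping 0.17 rad; at the stop about 53 mm above the bench and under 2 mm aside. Press it straight down with shut fingers; nothing is above it
- counter: fixed blue tally counter, 224 mm long, 70 mm wide; origin on the bench under the lever's hinge (62 mm up). Its x axis points from the red pad (75 mm on the -x side) to the pointer's scale (22 to 120 mm on the +x side, 50 mm high); two grey cheeks beside the hinge are 74 mm high
- tally (a joint): travel of the counter's yellow pointer along its white scale, m: 0 at the start, on the first mark. Each full press and return of the lever moves it on one mark, 0.012 m; it cannot be turned back. A press short of the stop moves it less, and the next full press completes that mark
- pointer (a point): top of the counter's yellow pointer, 56 mm above the bench; it moves along the counter's x axis
- dish: bystander: glass dish, 96 mm across, 16 mm high; origin at the centre of its underside
- jar: bystander: jar 56 mm across and 85 mm high; origin at the centre of its underside
- driver: bystander: screwdriver 170 mm long lying along its x axis, flat on the bench
Mind the look-alikes: they are no part of the job. There is more than one size of the cap; the one meant has the size given above. Several things look just like the tube: the one meant starts nearest to the robot's base.

How it is judged:
At the end, for the whole second after the job is handed in: Every ring lies flat (0.1 rad) in the bore, at rest; the pointer is within 4 mm of the mark for their number (12 mm a count), the lever up (under 0.06 rad); the cap is on the tube, centred to 7 mm, its origin 130 to 137.5 mm above the tube's, tilted under 0.06 rad, at rest (horizontal distance between each of ring1, ring2, ring3, ring4, ring5, ring6 and tube_mouth below 0.006 m and z of ring1 in the frame of tube between 0.004 and 0.13 m and angle between the z axis of each of ring1, ring2, ring3, ring4, ring5, ring6 and the z axis of tube, either way round below 0.1 rad and linear speed of each of ring1, ring2, ring3, ring4, ring5, ring6, cap below 0.02 m/s and z of ring2 in the frame of tube between 0.004 and 0.13 m and z of ring3 in the frame of tube between 0.004 and 0.13 m and z of ring4 in the frame of tube between 0.004 and 0.13 m and z of ring5 in the frame of tube between 0.004 and 0.13 m and z of ring6 in the frame of tube between 0.004 and 0.13 m and (((height (world z) of ring4 above -100 m or value of joint tally below -1 m) and (height (world z) of ring5 below -100 m and value of joint tally above -1 m) and (height (world z) of ring6 below -100 m and value of joint tally above -1 m) and value of joint tally between 0.044 and 0.052 m) or ((height (world z) of ring4 below -100 m and value of joint tally above -1 m) and (height (world z) of ring5 above -100 m or value of joint tally below -1 m) and (height (world z) of ring6 below -100 m and value of joint tally above -1 m) and value of joint tally between 0.044 and 0.052 m) or ((height (world z) of ring4 below -100 m and value of joint tally above -1 m) and (height (world z) of ring5 below -100 m and value of joint tally above -1 m) and (height (world z) of ring6 above -100 m or value of joint tally below -1 m) and value of joint tally between 0.044 and 0.052 m) or ((height (world z) of ring4 above -100 m or value of joint tally below -1 m) and (height (world z) of ring5 above -100 m or value of joint tally below -1 m) and (height (world z) of ring6 below -100 m and value of joint tally above -1 m) and value of joint tally between 0.056 and 0.064 m) or ((height (world z) of ring4 above -100 m or value of joint tally below -1 m) and (height (world z) of ring5 below -100 m and value of joint tally above -1 m) and (height (world z) of ring6 above -100 m or value of joint tally below -1 m) and value of joint tally between 0.056 and 0.064 m) or ((height (world z) of ring4 below -100 m and value of joint tally above -1 m) and (height (world z) of ring5 above -100 m or value of joint tally below -1 m) and (height (world z) of ring6 above -100 m or value of joint tally below -1 m) and value of joint tally between 0.056 and 0.064 m) or ((height (world z) of ring4 above -100 m or value of joint tally below -1 m) and (height (world z) of ring5 above -100 m or value of joint tally below -1 m) and (height (world z) of ring6 above -100 m or value of joint tally below -1 m) and value of joint tally between 0.068 and 0.076 m)) and value of joint lever below 0.06 rad and horizontal distance between cap and tube_mouth below 0.007 m and z of cap in the frame of tube between 0.13 and 0.1375 m and angle between cap's own z axis and vertical below 0.06 rad); the robot touches nothing.
It fails at once if a bystander (dish, jar or screwdriver) is moved by more than 3 cm (distance of any of dish, jar, driver from where it was at the start of the episode above 0.03 m).
Of ring4, ring5, ring6 only 1 to 3 are there at a start; the rules pass over those that are not, and their reading is None.
At some moment in a run one of ring1, ring2, ring3, ring4, ring5, ring6, cap may be knocked a few centimetres aside while the robot is not near it.
It also fails if it takes over 210 s, if anything falls off the work surface, if the arm or the gripper's body presses on something with over 40 N, if the wrist force passes 120 N, or if a joint passes its speed limit or range.

ROBOT

A 7-joint arm with a two-finger parallel gripper is mounted at the origin on the work surface. World frame = base frame: x ahead of the robot, y to its left, z up, the work surface at z = 0. Lengths are in m, angles in rad, forces in N, time in s.
With the tool pointing down it reaches from about 0.425 to 0.925 m from the base axis. Payload 6.8 kg.
Tool frame: the origin (TCP) lies on the centre line of the jaws, within the pads' length; the fingertips stand 14 mm ahead of it and the grasp point (between the pads) lies 5 mm behind it (bot.finger_overhang is the distance from the TCP to the fingertips, in m); z points along the fingers, y is the line along which they close (so a half turn about z gives the same grasp; the last joint's range is limited). The gripper opens to 85 mm and grips with 20 to 120 N. Pads are 22 mm wide; open, the fingers measure 114 mm over their backs; the gripper's body (76 mm by 85 mm) begins 54 mm behind the grasp point. The pads swing forward as they close: fully open they stand 13 mm farther back than shut.
Start: joints at [1.184, 0.477, 0.022, 1.555, -0.011, 1.109, -0.083], TCP at [0.186, -0.649, 0.245] pointing down, gripper open.
Joint ranges: [-2.96, 2.96], [-0.34, 2.1], [-1.41, 1.46], [0.24, 2.44], [-1.37, 4.51], [0.17, 1.92], [-2.96, 2.96]. Speed limits (rad/s): [2.39, 2.39, 3.14, 3.14, 3.14, 3.14, 3.14].

INTERFACE

Orientations are given as a unit quaternion [w, x, y, z].
In Python, from station import bot gives the robot as it stands.
- The arm moves only by the shell command python3 -m inch 'ROWS' [OPENING] [FORCE]. ROWS is JSON, a list of rows, each a list of 4 numbers: the shift along the tool's x, y, z in m, then the turn about the tool's z in degrees. A call has 1 to 12 rows; each row shifts and turns the commanded pose from where the row before left it, along the tool's axes as they then stand; what a row does not reach is not made up. A row lasts 1/10 s, in which the tool goes at most 50 mm and 8.59 degrees, less where a joint would pass 70% of its speed; a pose out of reach is approached as far as the arm can. A call is refused whole if a number of a shift passes 0.05 or a number of a turn 8.59, either way. A call with a gripper value outside its range is refused whole. OPENING is the finger opening in m, from 0 to 0.0854, set as the call begins (- or left out, the last holds). The fingers move at their own pace and stop on an object; FORCE is the grip in N (left out, the last holds). Time passes only in rows, so rows that do not move let the fingers close. It gives the time, the measured TCP pose, the force, the opening and the grip force at its end, in the units of the state.
- bot.get_obs(): the state, without advancing time (a new reading comes with each control period).
- bot.read_camera(name): name is "side" or "top"; returns a dict with "color" (420x560x3 uint8, red, green, blue), "mtx" (3x3 intrinsics, pixels), "world_from_camera" (4x4, takes a point from camera to world coordinates). Camera axes: x right, y up, looking along -z (the intrinsics and any distortion apply to the point x, -y, -z); pixel columns grow to the right and rows downward; lengths in m; the calibration is good to about 2 mm. A picture is of the moment at which its call begins. There is no depth.
- bot.hand_in(): hands the job in; it is judged then, once.
The state is a dict: "t": time; "q": joint angles; "joint_vel": joint speeds; "joint_torque": joint torques, N m; "eef_pos": TCP position; "tool_rot": TCP orientation; "contact_force": force on the tool from outside, world axes, zero at the start; "torque": the same for the moment, N m; "gripper_width": opening from 0.0 (shut) to 1.0 (fully open); "grasp_force": force on a finger pad.
Only numpy, scipy, OpenCV 4.12 (cv2) and the standard library are available. Lean on these libraries where they do the work, as an engineer would, in place of code of your own. Each camera call takes 0.05 s, during which the arm holds its last target. There are 200 camera calls.

## Working session

There is one attempt and no reset: what is moved stays moved. The work goes in short steps, Python scripts to look and compute and a shell command to move; the robot and the scene stay as the last step left them, time stands still between calls to the robot, and variables do not carry over. Pictures are saved under pics/ and viewed, at most 14 in all, crops included, and the job is handed in when it is done.

```bash
ls; mkdir -p pics; python3 - <<'E'
from station import bot
import cv2
o=bot.get_obs(); print(o['t'],o['eef_pos'],o['tool_rot'],o['gripper_width'])
for n in('top','side'):
    c=bot.read_camera(n); cv2.imwrite(f'pics/{n}0.png',c['color'][:,:,::-1]); print(n,c['mtx'],c['world_from_camera'],[k for k in c])
E
```

```text
pics
0.0 [ 0.18559917 -0.64837697  0.24430909] [-9.03909775e-04  9.90297251e-01  1.38962234e-01 -1.89323065e-04] 0.9996982583550917
top [[464.85417473   0.         273.60536627]
 [  0.         464.85417473 205.46515316]
 [  0.           0.           1.        ]] [[ 0.01335526  0.99211004 -0.12465675  0.44397581]
 [-0.99988805  0.01409206  0.00503064  0.01744236]
 [ 0.00674762  0.12457561  0.99218717  1.1669068 ]
 [ 0.          0.          0.          1.        ]] ['color', 'mtx', 'world_from_camera']
side [[395.44954155   0.         279.75194277]
 [  0.         395.44954155 210.31517664]
 [  0.           0.           1.        ]] [[ 0.99520907  0.05119065 -0.08329723  0.46158832]
 [-0.09772959  0.54525947 -0.83255092 -0.89526077]
 [ 0.00279978  0.83670283  0.54765001  0.7189812 ]
 [ 0.          0.          0.          1.        ]] ['color', 'mtx', 'world_from_camera']
```

View pics/top0.png

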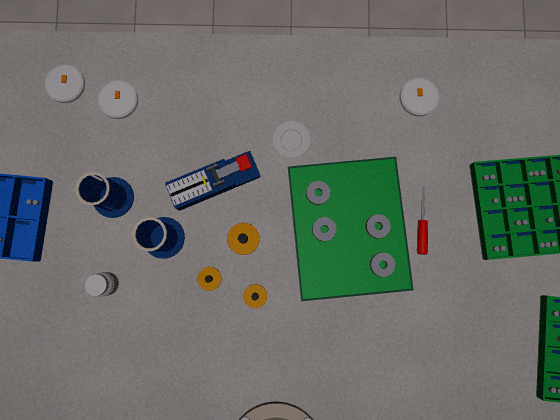

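View pics/side0.png

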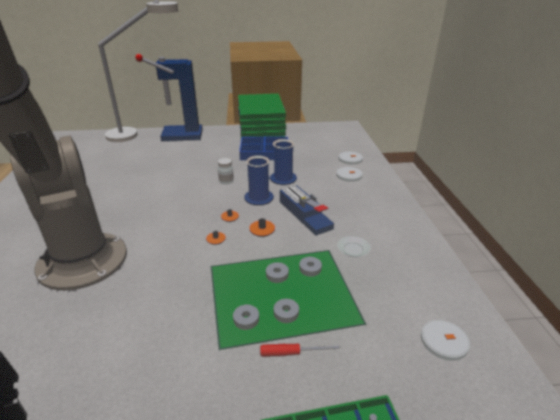

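Top view: four rings on the mat at (318,192), (324,229), (379,226), (383,264). The orange caps are at (243,238) large, (209,279) small and (255,296) small. The tubes are at (150,234), nearer the base, and (93,188). The counter pad is at (243,162), and the bystanders are the dish (291,139), jar (98,285) and driver (423,230). I'll measure these now.

```bash
cat > h.py <<'E'
from station import bot
import cv2, numpy as np
from scipy.spatial.transform import Rotation as R
def cast(c,uv,z):
    uv=np.atleast_2d(uv).astype(float); M=c['mtx']; T=c['world_from_camera']
    d=np.c_[(uv[:,0]-M[0,2])/M[0,0],-(uv[:,1]-M[1,2])/M[1,1],-np.ones(len(uv))]@T[:3,:3].T
    return T[:3,3]+d*((z-T[2,3])/d[:,2])[:,None]
def proj(c,p):
    T=c['world_from_camera']; q=T[:3,:3].T@(np.array(p)-T[:3,3]); M=c['mtx']
    return M[0,0]*q[0]/-q[2]+M[0,2], -M[1,1]*q[1]/-q[2]+M[1,2]
def blobs(c,lo,hi,amin,box=None):
    h=cv2.cvtColor(c['color'],cv2.COLOR_RGB2HSV); m=cv2.inRange(h,lo,hi)
    if box: k=np.zeros_like(m); x0,y0,x1,y1=box; k[y0:y1,x0:x1]=255; m&=k
    cs,_=cv2.findContours(m,cv2.RETR_EXTERNAL,cv2.CHAIN_APPROX_NONE)
    return [k[:,0,:] for k in cs if cv2.contourArea(k)>amin]
def circ(c,k,z):  # contour -> plane z, ellipse centre and mean diameter
    P=cast(c,k,z)[:,:2]; e=cv2.fitEllipse((P*1000).astype(np.float32)); return np.array(e[0])/1000,np.array(e[1])
def delta(p,yaw=None):
    """tool-frame shift from the measured pose to world p (3), tool yaw"""
    o=bot.get_obs(); r=R.from_quat(np.roll(o['tool_rot'],-1)); m=r.as_matrix()
    print('t',round(o['t'],2),'pos',o['eef_pos'].round(4),'toolx deg',round(np.degrees(np.arctan2(m[1,0],m[0,0])),1),'shift',(m.T@(np.array(p)-o['eef_pos'])).round(4))
E
python3 - <<'E'
from h import *
print('ov',bot.finger_overhang)
c=bot.read_camera('top')
for k in blobs(c,(0,0,90),(180,70,255),150,(285,150,415,305)):
    p,d=circ(c,k,.021); 
    if d.max()<100: print('ring',k.mean(0).round(),p.round(4),d.round(1))
for k in blobs(c,(8,150,120),(22,255,255),100): 
    p,d=circ(c,k,.017); print('orange',k.mean(0).round(),p.round(4),d.round(1))
for k in blobs(c,(0,0,150),(180,60,255),40,(60,150,190,270)):
    if len(k)>5: p,d=circ(c,k,.144); print('lip',k.mean(0).round(),p.round(4),d.round(1))
for k in blobs(c,(0,180,120),(6,255,255),30):
    p,d=circ(c,k,.079); print('red',k.mean(0).round(),p.round(4),d.round(1))
for k in blobs(c,(24,120,120),(34,255,255),3): print('yellow',k.mean(0),cast(c,k.mean(0),.056))
im=np.ascontiguousarray(c['color'][140:315,130:290,::-1]); cv2.imwrite('pics/crop1.png',cv2.resize(im,None,fx=3.4,fy=3.4,interpolation=2))
E
```

```text
ov 0.014
orange [255. 296.] [0.3665 0.0544] [54.9 55.1]
orange [209. 278.] [0.4069 0.1671] [55.  55.8]
orange [243. 238.] [0.5056 0.0865] [76.3 77. ]
lip [154. 231.] [0.5054 0.2848] [68.3 69.7]
lip [179. 197.] [0.589  0.2183] [20.  42.5]
lip [179. 184.] [0.617  0.2245] [19.7 54.5]
red [423. 236.] [ 0.5105 -0.339 ] [18.5 96.8]
red [243. 162.] [0.6835 0.0854] [29.3 37.4]
yellow [203.88888889 180.5       ] [[0.64209654 0.18149738 0.056     ]]
```

View pics/crop1.png

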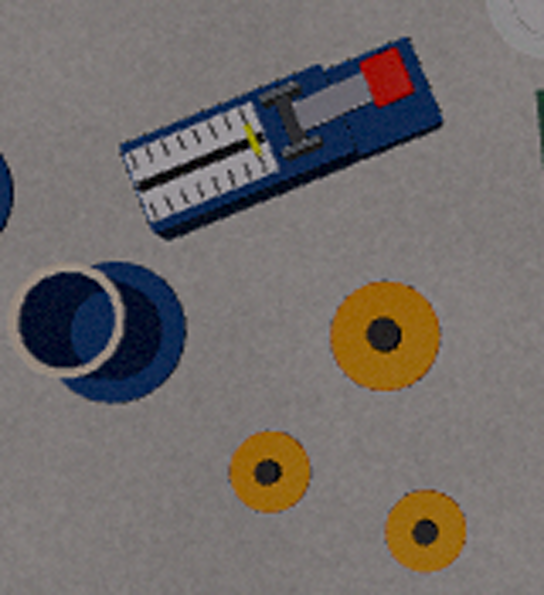

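The crop confirms the choices. The big cap at (243,238) measures 77 mm, against 55 mm for the other two. The front tube at (150,234) is nearer the base than the one at (93,188). Next I'll get the rings, the tube centre and the base check.

```bash
cat >> h.py <<'E'
def rings(c,z=.021):
    h=cv2.cvtColor(c['color'],cv2.COLOR_RGB2HSV); m=cv2.inRange(h,(50,120,60),(75,255,255))
    m[:,:285]=0; m[:,415:]=0
    cs,hi=cv2.findContours(m,cv2.RETR_CCOMP,cv2.CHAIN_APPROX_NONE); out=[]
    for k,q in zip(cs,hi[0]):
        if q[3]>=0 and cv2.contourArea(k)>200: p,d=circ(c,k[:,0,:],z); out.append((k[:,0].mean(0).round(),p.round(4),d.round(1)))
    return out
E
python3 - <<'E'
from h import *
c=bot.read_camera('top')
for r in rings(c): print('ring',*r)
h=cv2.cvtColor(c['color'],cv2.COLOR_RGB2HSV); b=c['color'].astype(int)
m=((h[:,:,1]<90)&(b[:,:,0]>b[:,:,2])&(h[:,:,2]>150)).astype(np.uint8); m[:,:125]=0;m[:210]=0;m[265:]=0;m[:,175:]=0
ys,xs=np.nonzero(m); P=cast(c,np.c_[xs,ys],.144)[:,:2]
(x,y),r=cv2.minEnclosingCircle((P*1000).astype(np.float32)); print('lip',x,y,2*r,len(P))
bl=blobs(c,(100,100,40),(120,255,255),300,(120,205,200,265))
for k in bl:
    P=cast(c,k,.008)[:,:2]
    right=k[k[:,0]>172]; Q=cast(c,right,.008)[:,:2]; A=np.c_[2*Q,np.ones(len(Q))]; s=np.linalg.lstsq(A,(Q**2).sum(1),rcond=None)[0]; print('base',s[:2],np.sqrt(s[2]+s[0]**2+s[1]**2))
s=bot.read_camera('side')
for k in blobs(s,(5,180,120),(16,255,255),20,(190,190,300,250)): p,d=circ(s,k,.0135); print('orange side',p,d)
print('tube proj side',proj(s,(x/1000,y/1000,.144)))
E
```

```text
ring [382. 264.] [ 0.4466 -0.2562] [62.5 64.8]
ring [324. 229.] [ 0.532  -0.1131] [61.9 63.5]
ring [378. 226.] [ 0.5411 -0.2464] [62.1 65.9]
ring [318. 192.] [ 0.6228 -0.0978] [62.2 64.2]
lip 506.1426086425781 285.5310363769531 73.9507827758789 133
base [0.50720222 0.26028663] 0.02754378236978926
orange side [0.36617496 0.05035552] [34.75836945 38.81930161]
orange side [0.50480289 0.08611707] [56.72278214 63.42192841]
tube proj side (np.float64(257.67548065728363), np.float64(160.17865994992835))
```

```bash
python3 -m inch '[[0,0,0,8],[0,0,0,8],[0.026,-0.039,0.012,0],[0.026,-0.039,0.012,0],[0.026,-0.039,0.012,0],[0.026,-0.039,0.012,0],[0.026,-0.039,0.012,0],[0.026,-0.039,0.012,0],[0.026,-0.039,0.012,0],[0.026,-0.039,0.012,0],[0.026,-0.039,0.012,0],[0.026,-0.039,0.012,0]]' 0.075; python3 -m inch '[[0,0,0,0],[0,0,0,0]]'; python3 -c "
from h import *
delta((.4466,-.2562,.022))"
```

```text
t: 1.45
eef_pos: [0.4469, -0.2575, 0.1251]
tool_rot: [0.0, 1.0, -0.0, 0.0]
contact_force: [0.2, -1.5, -0.2]
gripper_width: 0.878
grasp_force: 0.0
t: 1.65
eef_pos: [0.4465, -0.2579, 0.1251]
tool_rot: [-0.0, 1.0, 0.001, -0.0]
contact_force: [-0.1, -1.7, 0.1]
gripper_width: 0.881
grasp_force: 0.0
t 1.65 pos [ 0.4465 -0.2579  0.1251] toolx deg 0.2 shift [ 0.0002 -0.0017  0.1031]
```

```bash
python3 -m inch '[[0,-0.002,0.03,0],[0,0,0.03,0],[0,0,0.025,0],[0,0,0.018,0],[0,0,0,0],[0,0,0,0]]'; python3 -m inch '[[0,0,0,0],[0,0,0,0],[0,0,0,0],[0,0,0,0],[0,0,0,0],[0,0,0,0]]' 0.03 40; python3 -m inch '[[0,0,-0.03,0],[0,0,-0.03,0],[0,0,-0.04,0],[0,0,-0.04,0],[0,0,-0.05,0],[0,0,0,0],[0,0,0,0]]'; python3 - <<'E'
from h import *
delta((.506,.2855,.2))
s=bot.read_camera('side'); cv2.imwrite('pics/s1.png',cv2.resize(s['color'][130:330,150:350,::-1],None,fx=3,fy=3))
E
```

```text
t: 2.25
eef_pos: [0.4455, -0.2585, 0.0227]
tool_rot: [0.0, 1.0, -0.001, -0.0]
contact_force: [-0.2, 0.1, 0.2]
gripper_width: 0.877
grasp_force: 0.0
t: 2.85
eef_pos: [0.4465, -0.2581, 0.0241]
tool_rot: [0.001, 1.0, -0.001, 0.001]
contact_force: [-2.2, -0.1, 6.9]
gripper_width: 0.68
grasp_force: 41.1
t: 3.55
eef_pos: [0.4465, -0.2576, 0.2143]
tool_rot: [0.001, 1.0, -0.0, 0.002]
contact_force: [-0.7, -0.1, -2.3]
gripper_width: 0.673
grasp_force: 44.0
t 3.55 pos [ 0.4465 -0.2576  0.2143] toolx deg -0.0 shift [ 0.0591 -0.5431  0.0134]
```

View pics/s1.png

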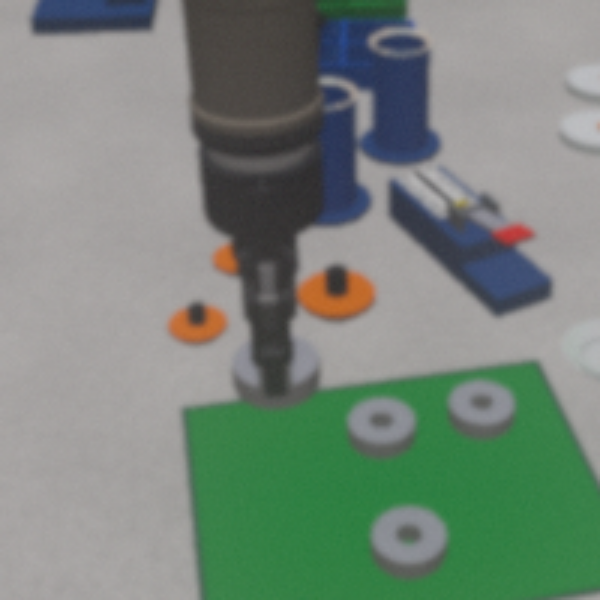

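The ring is gripped level, with its lower part sticking out about 10 mm below the fingertips. Next I'll move over the tube.

```bash
python3 -m inch '[[0.006,-0.049,0,0],[0.006,-0.049,0,0],[0.006,-0.049,0,0],[0.006,-0.049,0,0],[0.006,-0.049,0,0],[0.006,-0.049,0,0],[0.006,-0.049,0,0],[0.006,-0.049,0,0],[0.006,-0.049,0,0],[0.006,-0.049,0,0],[0,-0.04,0,0],[0,-0.012,0,0]]'; python3 -m inch '[[0,0,0.01,0],[0,0,0,0],[0,0,0,0]]'; python3 -c "
from h import *
delta((.506,.2855,.16))
s=bot.read_camera('side'); cv2.imwrite('pics/s2.png',cv2.resize(s['color'][80:230,170:350,::-1],None,fx=4,fy=4))
"
```

```text
t: 4.8
eef_pos: [0.5038, 0.2902, 0.2104]
tool_rot: [-0.001, 1.0, 0.003, -0.002]
contact_force: [-0.6, 0.1, -1.3]
gripper_width: 0.675
grasp_force: 43.9
t: 5.1
eef_pos: [0.5061, 0.2819, 0.2009]
tool_rot: [0.001, 1.0, -0.002, -0.001]
contact_force: [1.4, -0.5, -0.9]
gripper_width: 0.672
grasp_force: 43.9
t 5.1 pos [0.5061 0.2819 0.2009] toolx deg -0.2 shift [-0.0001 -0.0037  0.0409]
```

View pics/s2.png

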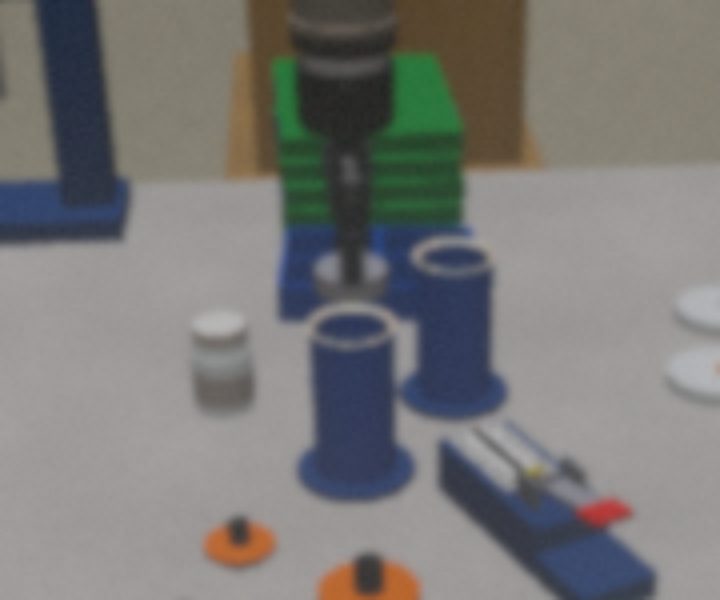

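The ring is centred above the tube: ring at (352,275), lip at (352,327) in the crop. I'll lower it gently.

```bash
python3 -m inch '[[0,-0.0035,0.01,0],[0,0,0.01,0],[0,0,0.005,0],[0,0,0.005,0],[0,0,0.005,0],[0,0,0,0],[0,0,0,0],[0,0,0,0]]';python3 -m inch '[[0,0,0.003,0],[0,0,0.003,0],[0,0,0,0],[0,0,0,0]]'; python3 -c "
from h import *
delta((.506,.2855,.16))"
```

```text
t: 5.95
eef_pos: [0.5064, 0.2886, 0.1676]
tool_rot: [-0.0, 1.0, -0.0, 0.0]
contact_force: [-0.6, 0.2, -2.4]
gripper_width: 0.674
grasp_force: 43.9
t: 6.35
eef_pos: [0.5061, 0.2882, 0.1611]
tool_rot: [0.0, 1.0, -0.0, -0.0]
contact_force: [-0.3, -1.1, -1.3]
gripper_width: 0.672
grasp_force: 44.5
t 6.35 pos [0.5061 0.2882 0.1611] toolx deg -0.0 shift [-0.0001  0.0027  0.0011]
```

```bash
python3 -m inch '[[0,0.0025,0,0],[0,0,0.002,0],[0,0,0.001,0],[0,0,0,0],[0,0,0,0]]'; python3 -m inch '[[0,0,0,0],[0,0,0,0],[0,0,0,0],[0,0,0,0],[0,0,0,0]]' 0.075; python3 -m inch '[[0,0,-0.03,0],[0,0,-0.03,0],[0,0,0,0]]'; python3 -c "
from h import *
delta((.5411,-.2464,.12))
s=bot.read_camera('top'); cv2.imwrite('pics/t2.png',cv2.resize(s['color'][120:320,90:290,::-1],None,fx=3,fy=3))
s=bot.read_camera('side'); cv2.imwrite('pics/s3.png',cv2.resize(s['color'][120:220,200:330,::-1],None,fx=4,fy=4))
"
```

```text
t: 6.85
eef_pos: [0.5061, 0.286, 0.1582]
tool_rot: [-0.0, 1.0, -0.0, -0.0]
contact_force: [-0.1, 1.3, -1.9]
gripper_width: 0.671
grasp_force: 44.5
t: 7.35
eef_pos: [0.5063, 0.2858, 0.1584]
tool_rot: [0.0, 1.0, -0.0, 0.0]
contact_force: [0.4, 0.5, 0.4]
gripper_width: 0.874
grasp_force: 0.0
t: 7.65
eef_pos: [0.5082, 0.2875, 0.2226]
tool_rot: [-0.002, 1.0, -0.0, 0.003]
contact_force: [0.6, 1.2, -0.1]
gripper_width: 0.879
grasp_force: 0.0
t 7.65 pos [0.5082 0.2875 0.2226] toolx deg -0.0 shift [0.0325 0.5343 0.1007]
```

View pics/s3.png

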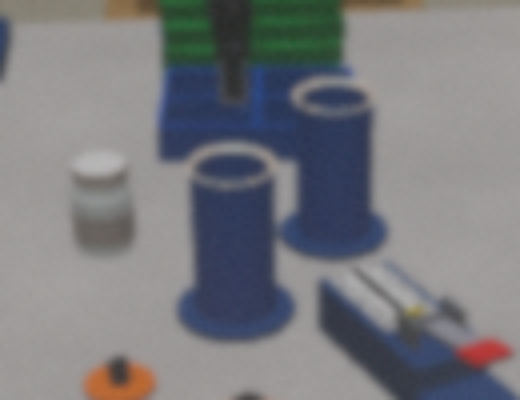

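The ring has dropped inside; nothing shows at the mouth. Next ring.

```bash
python3 -m inch '[[0.003,0.0485,0,0],[0.003,0.0485,0,0],[0.003,0.0485,0,0],[0.003,0.0485,0.01,0],[0.003,0.0485,0.01,0],[0.003,0.0485,0.01,0],[0.003,0.0485,0.015,0],[0.003,0.0485,0.015,0],[0.003,0.0485,0.015,0],[0.003,0.0485,0.015,0],[0.003,0.0485,0.01,0],[0,0,0,0]]';python3 -m inch '[[0,0,0,0],[0,0,0,0]]'; python3 -c "
from h import *
c=bot.read_camera('top')
for r in rings(c): print('ring',*r)
delta((.5411,-.2464,.022))"
```

```text
t: 8.95
eef_pos: [0.5354, -0.2529, 0.1164]
tool_rot: [0.002, 1.0, -0.006, -0.002]
contact_force: [-0.1, 0.1, -0.2]
gripper_width: 0.875
grasp_force: 0.0
t: 9.15
eef_pos: [0.5385, -0.2428, 0.1186]
tool_rot: [-0.001, 1.0, 0.0, -0.001]
contact_force: [0.2, 0.4, 0.1]
gripper_width: 0.875
grasp_force: 0.0
ring [324. 229.] [ 0.5321 -0.1131] [62.1 63.5]
ring [318. 192.] [ 0.6229 -0.0978] [62.3 64.1]
t 9.2 pos [ 0.5388 -0.2425  0.119 ] toolx deg 0.1 shift [0.0023 0.004  0.097 ]
```

```bash
python3 -m inch '[[0.002,0.004,0.03,0],[0,0,0.03,0],[0,0,0.025,0],[0,0,0.012,0],[0,0,0,0],[0,0,0,0]]'; python3 -m inch '[[0,0,0,0],[0,0,0,0],[0,0,0,0],[0,0,0,0],[0,0,0,0],[0,0,0,0]]' 0.03 40; python3 -m inch '[[0,0,-0.03,0],[0,0,-0.03,0],[0,0,-0.04,0],[0,0,-0.04,0],[0,0,-0.05,0],[0,0,0,0],[0,0,0,0]]'; python3 -c "
from h import *
delta((.506,.2855,.2))"
```

```text
t: 9.8
eef_pos: [0.5415, -0.2479, 0.0232]
tool_rot: [0.0, 1.0, 0.0, 0.001]
contact_force: [-0.2, -0.4, -0.3]
gripper_width: 0.88
grasp_force: 0.0
t: 10.4
eef_pos: [0.542, -0.2484, 0.0243]
tool_rot: [0.0, 1.0, -0.0, 0.001]
contact_force: [-1.1, 0.4, 6.5]
gripper_width: 0.672
grasp_force: 41.3
t: 11.1
eef_pos: [0.5414, -0.2487, 0.2144]
tool_rot: [0.001, 1.0, -0.0, 0.002]
contact_force: [-0.5, -0.3, -1.2]
gripper_width: 0.674
grasp_force: 43.8
t 11.1 pos [ 0.5414 -0.2487  0.2144] toolx deg -0.0 shift [-0.0358 -0.5342  0.0134]
```

```bash
python3 -m inch '[[-0.0036,-0.049,0,0],[-0.0036,-0.049,0,0],[-0.0036,-0.049,0,0],[-0.0036,-0.049,0,0],[-0.0036,-0.049,0,0],[-0.0036,-0.049,0,0],[-0.0036,-0.049,0,0],[-0.0036,-0.049,0,0],[-0.0036,-0.049,0,0],[-0.0036,-0.049,0,0],[0,-0.034,0,0],[0,-0.010,0.01,0]]'; python3 -m inch '[[0,0,0.005,0],[0,0,0,0],[0,0,0,0],[0,0,0,0]]'; python3 -c "
from h import *
delta((.506,.2855,.158))"
```

```text
t: 12.3
eef_pos: [0.5033, 0.2909, 0.2018]
tool_rot: [-0.001, 1.0, 0.003, -0.0]
contact_force: [-0.3, 0.1, -1.0]
gripper_width: 0.671
grasp_force: 43.8
t: 12.7
eef_pos: [0.5056, 0.2838, 0.1974]
tool_rot: [0.0, 1.0, -0.002, 0.0]
contact_force: [-0.1, -0.1, -1.4]
gripper_width: 0.675
grasp_force: 43.8
t 12.7 pos [0.5056 0.2838 0.1974] toolx deg -0.2 shift [ 0.0004 -0.0017  0.0394]
```

```bash
python3 -m inch '[[0,0,0.01,0],[0,0,0.01,0],[0,0,0.005,0],[0,0,0.005,0],[0,0,0.003,0],[0,0,0,0],[0,0,0,0],[0,0,0,0]]'; python3 -c "
from h import *
delta((.506,.2855,.158))"
```

```text
t: 13.5
eef_pos: [0.5051, 0.2859, 0.1645]
tool_rot: [-0.0, 1.0, -0.0, 0.0]
contact_force: [0.4, 0.7, -1.1]
gripper_width: 0.672
grasp_force: 43.8
t 13.5 pos [0.5051 0.2859 0.1645] toolx deg -0.0 shift [0.0009 0.0004 0.0065]
```

Next from the tube to ring 3 (.532,-.113), a shift of about (0.026, +0.399).

```bash
python3 -m inch '[[0.0005,0,0.003,0],[0,0,0.003,0],[0,0,0,0],[0,0,0,0],[0,0,0,0]]'; python3 -m inch '[[0,0,0,0],[0,0,0,0],[0,0,0,0],[0,0,0,0],[0,0,0,0]]' 0.075; python3 -m inch '[[0,0,-0.03,0],[0,0,-0.03,0],[0.003,0.049,0,0],[0.003,0.049,0,0],[0.003,0.049,0,0],[0.003,0.049,0,0],[0.003,0.049,0.01,0],[0.003,0.049,0.02,0],[0.003,0.049,0.02,0],[0.003,0.049,0.02,0],[0.003,0.007,0.02,0],[0,0,0,0]]'; python3 -m inch '[[0,0,0,0],[0,0,0,0],[0,0,0,0]]'; python3 -c "
from h import *
c=bot.read_camera('top')
for r in rings(c): print('ring',*r)
cv2.imwrite('pics/t3.png',cv2.resize(c['color'][205:265,120:200,::-1],None,fx=6,fy=6))
delta((.532,-.113,.022))"
```

```text
t: 14.0
eef_pos: [0.5055, 0.286, 0.1582]
tool_rot: [-0.0, 1.0, -0.0, 0.0]
contact_force: [1.2, 1.9, -2.8]
gripper_width: 0.677
grasp_force: 43.7
t: 14.5
eef_pos: [0.5055, 0.2855, 0.1584]
tool_rot: [0.0, 1.0, -0.0, 0.0]
contact_force: [-0.2, 0.5, -0.1]
gripper_width: 0.879
grasp_force: 0.0
t: 15.7
eef_pos: [0.5299, -0.1072, 0.1294]
tool_rot: [0.0, 1.0, -0.002, -0.002]
contact_force: [0.0, 0.4, 0.2]
gripper_width: 0.882
grasp_force: 0.0
t: 16.0
eef_pos: [0.5326, -0.1034, 0.1329]
tool_rot: [-0.0, 1.0, 0.001, 0.001]
contact_force: [-0.2, 0.3, 0.5]
gripper_width: 0.874
grasp_force: 0.0
t 16.05 pos [ 0.5324 -0.1037  0.1328] toolx deg 0.1 shift [-0.0007  0.0094  0.1108]
```

View pics/t3.png

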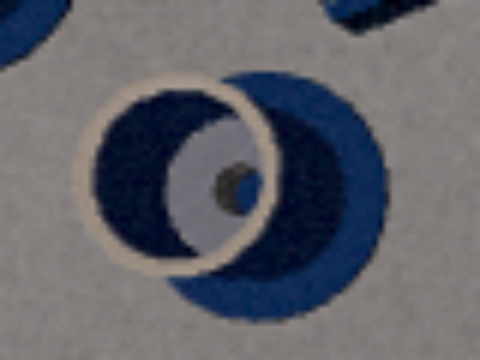

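Both rings lie flat in the bore; the top one is centred near (225,190) in the crop. Ring 3 next.

```bash
python3 -m inch '[[0,0.0095,0.03,0],[0,0,0.03,0],[0,0,0.03,0],[0,0,0.02,0],[0,0,0,0],[0,0,0,0]]'; python3 -m inch '[[0,0,0,0],[0,0,0,0],[0,0,0,0],[0,0,0,0],[0,0,0,0],[0,0,0,0]]' 0.03 40; python3 -m inch '[[0,0,-0.03,0],[0,0,-0.03,0],[0,0,-0.04,0],[0,0,-0.04,0],[0,0,-0.05,0],[0,0,0,0],[0,0,0,0]]'; python3 -c "
from h import *
c=bot.read_camera('side'); cv2.imwrite('pics/s4.png',cv2.resize(c['color'][130:330,150:350,::-1],None,fx=3,fy=3))
delta((.506,.2855,.2))"
```

```text
t: 16.65
eef_pos: [0.5323, -0.1139, 0.0224]
tool_rot: [-0.0, 1.0, 0.0, 0.0]
contact_force: [0.2, -0.0, 0.7]
gripper_width: 0.875
grasp_force: 0.0
t: 17.25
eef_pos: [0.5331, -0.1143, 0.0239]
tool_rot: [0.0, 1.0, -0.0, 0.002]
contact_force: [-1.3, 1.1, 6.3]
gripper_width: 0.678
grasp_force: 41.2
t: 17.95
eef_pos: [0.5326, -0.1146, 0.214]
tool_rot: [0.001, 1.0, -0.0, 0.002]
contact_force: [-0.2, -0.4, -1.7]
gripper_width: 0.673
grasp_force: 43.6
t 18.0 pos [ 0.5315 -0.1145  0.2122] toolx deg -0.0 shift [-0.0257 -0.4     0.012 ]
```

```bash
python3 -m inch '[[-0.003,-0.049,0,0],[-0.003,-0.049,0,0],[-0.003,-0.049,0,0],[-0.003,-0.049,0,0],[-0.003,-0.049,0,0],[-0.003,-0.049,0,0],[-0.003,-0.049,0,0],[-0.004,-0.039,0,0],[0,-0.018,0.01,0],[0,0,0.005,0],[0,0,0,0],[0,0,0,0]]'; python3 -m inch '[[0,0,0.01,0],[0,0,0.01,0],[0,0,0.01,0],[0,0,0,0],[0,0,0,0],[0,0,0,0],[0,0,0,0],[0,0,0,0]]'; python3 -c "
from h import *
delta((.506,.2855,.158))"
```

```text
t: 19.2
eef_pos: [0.507, 0.2835, 0.1957]
tool_rot: [0.001, 1.0, -0.001, -0.001]
contact_force: [0.3, -0.0, -1.1]
gripper_width: 0.677
grasp_force: 43.6
t: 20.0
eef_pos: [0.5071, 0.2857, 0.167]
tool_rot: [-0.0, 1.0, -0.0, 0.0]
contact_force: [0.6, 0.5, -0.1]
gripper_width: 0.676
grasp_force: 43.6
t 20.0 pos [0.5071 0.2857 0.167 ] toolx deg -0.0 shift [-0.0011  0.0002  0.009 ]
```

```bash
python3 -m inch '[[-0.001,0,0.003,0],[0,0,0.003,0],[0,0,0.003,0],[0,0,0,0],[0,0,0,0]]'; python3 -m inch '[[0,0,0,0],[0,0,0,0],[0,0,0,0],[0,0,0,0],[0,0,0,0]]' 0.075; python3 -m inch '[[0,0,-0.03,0],[0,0,-0.03,0],[0.0145,0.046,0,0],[0.0145,0.046,0,0],[0.0145,0.046,0,0],[0.0145,0.046,0,0],[0.0145,0.046,0.01,0],[0.0145,0.046,0.01,0],[0.0145,0.046,0.01,0],[0.0145,0.046,0.01,0],[0,0.014,0.02,0],[0,0,0.02,0]]'; python3 -m inch '[[0,0,0,0],[0,0,0,0],[0,0,0,0]]'; python3 -c "
from h import *
c=bot.read_camera('top'); cv2.imwrite('pics/t4.png',cv2.resize(c['color'][130:310,120:420,::-1],None,fx=2.6,fy=2.6))
for k in blobs(c,(8,150,120),(22,255,255),100): print('orange',k.mean(0),circ(c,k,.017))
delta((.6229,-.0978,.022))"
```

```text
t: 20.5
eef_pos: [0.506, 0.286, 0.1576]
tool_rot: [-0.0, 1.0, -0.0, -0.0]
contact_force: [1.2, 1.2, -2.2]
gripper_width: 0.669
grasp_force: 43.5
t: 21.0
eef_pos: [0.506, 0.2855, 0.1578]
tool_rot: [0.0, 1.0, -0.0, 0.0]
contact_force: [-0.3, -0.8, -1.0]
gripper_width: 0.877
grasp_force: 0.0
t: 22.2
eef_pos: [0.6219, -0.1015, 0.1371]
tool_rot: [0.001, 1.0, -0.003, 0.0]
contact_force: [-0.3, 0.0, 0.5]
gripper_width: 0.878
grasp_force: 0.0
t: 22.5
eef_pos: [0.6227, -0.0955, 0.1391]
tool_rot: [-0.0, 1.0, 0.0, 0.001]
contact_force: [0.1, 0.3, 0.8]
gripper_width: 0.878
grasp_force: 0.0
orange [254.78461538 295.78461538] (array([0.36642368, 0.05436123]), array([54.89933777, 55.25281143]))
orange [208.86153846 278.32307692] (array([0.40686151, 0.16712999]), array([54.98137665, 55.80682755]))
orange [242.79775281 238.33707865] (array([0.50553842, 0.08650938]), array([76.37332153, 77.11371613]))
t 22.55 pos [ 0.6227 -0.0956  0.1391] toolx deg 0.0 shift [-1.000e-04  2.200e-03  1.171e-01]
```

View pics/t4.png

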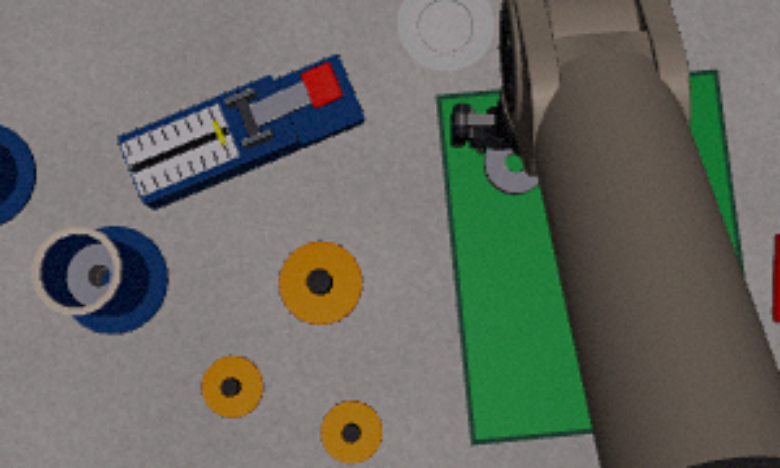

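The tube shows ring 3 in place, and ring 4's bore is at about (318,192.7), unmoved. The cap hasn't moved either.

```bash
python3 -m inch '[[0,0.002,0.03,0],[0,0,0.03,0],[0,0,0.03,0],[0,0,0.027,0],[0,0,0,0],[0,0,0,0]]'; python3 -m inch '[[0,0,0,0],[0,0,0,0],[0,0,0,0],[0,0,0,0],[0,0,0,0],[0,0,0,0]]' 0.03 40; python3 -m inch '[[0,0,-0.03,0],[0,0,-0.03,0],[0,0,-0.04,0],[0,0,-0.04,0],[0,0,-0.05,0],[0,0,0,0],[0,0,0,0]]'; python3 -c "
from h import *
delta((.506,.2855,.2))"
```

```text
t: 23.15
eef_pos: [0.6224, -0.098, 0.0217]
tool_rot: [-0.0, 1.0, 0.0, 0.0]
contact_force: [1.0, -0.3, -0.3]
gripper_width: 0.877
grasp_force: 0.0
t: 23.75
eef_pos: [0.6236, -0.0983, 0.0235]
tool_rot: [0.0, 1.0, -0.0, 0.002]
contact_force: [-0.4, 0.2, 5.4]
gripper_width: 0.675
grasp_force: 41.5
t: 24.45
eef_pos: [0.6228, -0.0985, 0.2138]
tool_rot: [0.0, 1.0, -0.0, 0.003]
contact_force: [-1.0, 0.4, -2.3]
gripper_width: 0.675
grasp_force: 43.8
t 24.45 pos [ 0.6228 -0.0985  0.2138] toolx deg -0.0 shift [-0.1171 -0.384   0.0128]
```

```bash
python3 -m inch '[[-0.0146,-0.046,0,0],[-0.0146,-0.046,0,0],[-0.0146,-0.046,0,0],[-0.0146,-0.046,0,0],[-0.0146,-0.046,0,0],[-0.0146,-0.046,0,0],[-0.0146,-0.046,0,0],[-0.0146,-0.046,0,0],[0,-0.016,0.01,0],[0,0,0.005,0],[0,0,0,0],[0,0,0,0]]'; python3 -m inch '[[0,0,0.01,0],[0,0,0.01,0],[0,0,0.01,0],[0,0,0,0],[0,0,0,0],[0,0,0,0],[0,0,0,0],[0,0,0,0]]'; python3 -c "
from h import *
delta((.506,.2855,.158))"
```

```text
t: 25.65
eef_pos: [0.5055, 0.2834, 0.1951]
tool_rot: [0.001, 1.0, -0.001, -0.001]
contact_force: [-0.1, -0.9, -1.6]
gripper_width: 0.677
grasp_force: 43.7
t: 26.45
eef_pos: [0.5052, 0.2856, 0.1659]
tool_rot: [-0.0, 1.0, -0.0, 0.0]
contact_force: [-0.9, -0.6, -1.2]
gripper_width: 0.675
grasp_force: 43.7
t 26.45 pos [0.5052 0.2856 0.1659] toolx deg -0.0 shift [0.0008 0.0001 0.0079]
```

```bash
python3 -m inch '[[0.001,0,0.003,0],[0,0,0.003,0],[0,0,0.002,0],[0,0,0,0],[0,0,0,0]]'; python3 -m inch '[[0,0,0,0],[0,0,0,0],[0,0,0,0],[0,0,0,0],[0,0,0,0]]' 0.075; python3 -m inch '[[0,0,-0.03,0],[0,0,-0.03,0],[0.0296,0.0333,0,0],[0.0296,0.0333,0,0],[0.0296,0.0333,0,0],[0.0296,0.0333,0,0],[0.0296,0.0333,0,0],[0.0296,0.0333,0,0],[0,0,0,0]]'; python3 -m inch '[[0,0,0.03,0],[0,0,0.03,0],[0,0,0.01,0],[0,0,0,0],[0,0,0,0],[0,0,0,0],[0,0,0,0]]' 0 30; python3 -c "
from h import *
c=bot.read_camera('top'); cv2.imwrite('pics/t5.png',cv2.resize(c['color'][130:310,120:420,::-1],None,fx=2.6,fy=2.6))
delta((.6835,.0854,.093))"
```

```text
t: 26.95
eef_pos: [0.506, 0.286, 0.1575]
tool_rot: [-0.0, 1.0, -0.0, -0.0]
contact_force: [-1.7, 2.7, -1.7]
gripper_width: 0.676
grasp_force: 43.7
t: 27.45
eef_pos: [0.5063, 0.2854, 0.1578]
tool_rot: [0.0, 1.0, -0.0, 0.0]
contact_force: [0.3, 0.8, -0.4]
gripper_width: 0.881
grasp_force: 0.0
t: 28.35
eef_pos: [0.6873, 0.077, 0.217]
tool_rot: [0.002, 1.0, -0.005, 0.001]
contact_force: [0.5, -1.2, -0.1]
gripper_width: 0.877
grasp_force: 0.0
t: 29.05
eef_pos: [0.6846, 0.086, 0.1494]
tool_rot: [-0.0, 1.0, -0.0, 0.001]
contact_force: [0.3, -0.1, -0.2]
gripper_width: -0.002
grasp_force: 0.0
t 29.1 pos [0.6844 0.0859 0.1491] toolx deg -0.0 shift [-0.001   0.0005  0.0561]
```

View pics/t5.png

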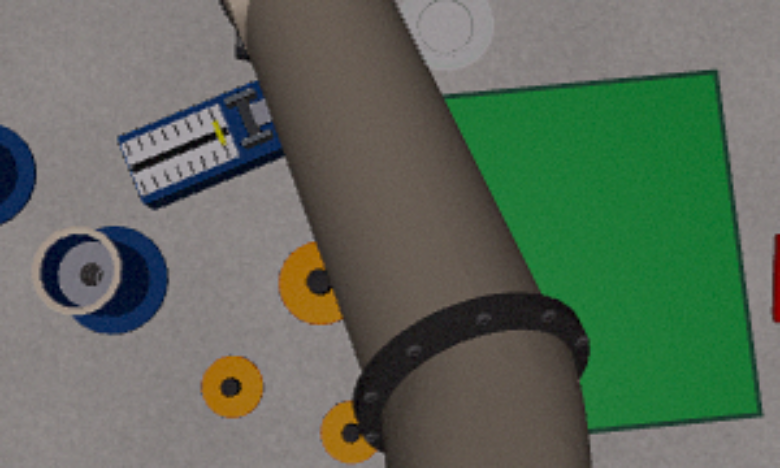

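The mat is empty and the rings are stacked in the tube. First press now, checking the force.

```bash
python3 -m inch '[[0,0,0.03,0],[0,0,0.02,0],[0,0,0.01,0],[0,0,0.01,0],[0,0,0.006,0],[0,0,0.004,0],[0,0,0,0],[0,0,0,0],[0,0,0,0]]'; python3 -m inch '[[0,0,0.002,0],[0,0,0.002,0],[0,0,0,0],[0,0,0,0],[0,0,0,0]]'
```

```text
t: 30.0
eef_pos: [0.6839, 0.0857, 0.0683]
tool_rot: [0.0, 1.0, -0.0, 0.0]
contact_force: [-2.3, -1.9, 5.0]
gripper_width: 0.003
grasp_force: 2.2
t: 30.5
eef_pos: [0.6841, 0.0859, 0.0669]
tool_rot: [0.0, 1.0, -0.0, 0.001]
contact_force: [-9.3, -2.5, 21.8]
gripper_width: -0.004
grasp_force: 10.8
```

```bash
python3 -m inch '[[0,0,-0.01,0],[0,0,-0.015,0],[0,0,-0.015,0],[0,0,-0.005,0],[0,0,0,0],[0,0,0,0],[0,0,0,0]]'; python3 -c "
from h import *
c=bot.read_camera('top')
for k in blobs(c,(24,120,120),(34,255,255),3): p=cast(c,k.mean(0),.056)[0]; print(k.mean(0),p,np.hypot(*(p[:2]-[.6421,.1815])))
delta((.6835,.0854,.093))"
```

```text
t: 31.2
eef_pos: [0.6831, 0.0856, 0.1078]
tool_rot: [0.0, 1.0, -0.0, -0.001]
contact_force: [-0.4, -0.3, -0.4]
gripper_width: 0.002
grasp_force: 0.0
[199.125 182.5  ] [0.63701727 0.19286063 0.056     ] 0.012445799903279806
t 31.25 pos [0.6832 0.0856 0.1078] toolx deg -0.0 shift [0.0003 0.0002 0.0148]
```

One press gave exactly 12 mm, so I'll repeat it three times, going down 0.042 to TCP 0.066 each time.

```bash
python3 -m inch '[[0,0,0.014,0],[0,0,0.012,0],[0,0,0.01,0],[0,0,0.005,0],[0,0,0.001,0],[0,0,0,0],[0,0,0,0],[0,0,0,0]]';  python3 -m inch '[[0,0,-0.01,0],[0,0,-0.015,0],[0,0,-0.015,0],[0,0,-0.002,0],[0,0,0,0],[0,0,0,0],[0,0,0,0]]'; python3 -m inch '[[0,0,0.014,0],[0,0,0.012,0],[0,0,0.01,0],[0,0,0.005,0],[0,0,0.001,0],[0,0,0,0],[0,0,0,0],[0,0,0,0]]';  python3 -m inch '[[0,0,-0.01,0],[0,0,-0.015,0],[0,0,-0.015,0],[0,0,-0.002,0],[0,0,0,0],[0,0,0,0],[0,0,0,0]]';  python3 -c "
from h import *
c=bot.read_camera('top')
for k in blobs(c,(24,120,120),(34,255,255),3): p=cast(c,k.mean(0),.056)[0]; print(k.mean(0),p,np.hypot(*(p[:2]-[.6421,.1815])))"
```

```text
t: 32.05
eef_pos: [0.684, 0.0858, 0.0676]
tool_rot: [0.0, 1.0, -0.0, 0.0]
contact_force: [-1.5, -1.1, 10.4]
gripper_width: 0.001
grasp_force: 5.4
t: 32.75
eef_pos: [0.6831, 0.0856, 0.1079]
tool_rot: [0.0, 1.0, -0.0, -0.001]
contact_force: [0.5, -0.1, -0.2]
gripper_width: 0.002
grasp_force: 0.0
t: 33.55
eef_pos: [0.684, 0.0858, 0.0676]
tool_rot: [0.0, 1.0, -0.0, 0.0]
contact_force: [-2.7, -1.5, 10.9]
gripper_width: -0.002
grasp_force: 5.5
t: 34.25
eef_pos: [0.6831, 0.0856, 0.1079]
tool_rot: [0.0, 1.0, -0.0, -0.001]
contact_force: [-0.4, -0.4, -0.5]
gripper_width: 0.002
grasp_force: 0.0
[189.94444444 186.5       ] [0.62688954 0.21470689 0.056     ] 0.036524721937439796
```

```bash
python3 -m inch '[[0,0,0.014,0],[0,0,0.012,0],[0,0,0.01,0],[0,0,0.006,0],[0,0,0.001,0],[0,0,0,0],[0,0,0,0],[0,0,0,0]]';  python3 -m inch '[[0,0,-0.01,0],[0,0,-0.015,0],[0,0,-0.015,0],[0,0,-0.03,0],[-0.045,0,-0.01,0],[-0.045,0,0,0],[-0.045,0,0,0],[-0.043,0,0,0],[0,0,0,0],[0,0,0,0],[0,0,0,0]]' 0; python3 -m inch '[[0,0,0,0],[0,0,0,0],[0,0,0,0]]' 0.05; python3 -c "
from h import *
c=bot.read_camera('top')
for k in blobs(c,(24,120,120),(34,255,255),3): p=cast(c,k.mean(0),.056)[0]; print(k.mean(0),p,np.hypot(*(p[:2]-[.6421,.1815])))
for k in blobs(c,(8,150,120),(22,255,255),100): print('orange',k.mean(0),circ(c,k,.017))
c=bot.read_camera('side'); cv2.imwrite('pics/s5.png',cv2.resize(c['color'][110:290,160:360,::-1],None,fx=3.3,fy=3.3))
for k in blobs(c,(5,180,120),(16,255,255),20,(190,190,300,250)): print('orange side',circ(c,k,.0135))
delta((.5055,.0865,.04))"
```

```text
t: 35.1
eef_pos: [0.6841, 0.0858, 0.0673]
tool_rot: [0.0, 1.0, -0.0, 0.0]
contact_force: [-3.5, -1.8, 15.3]
gripper_width: 0.001
grasp_force: 7.6
t: 36.2
eef_pos: [0.5072, 0.086, 0.1465]
tool_rot: [-0.0, 1.0, -0.0, 0.001]
contact_force: [0.4, -0.1, 1.1]
gripper_width: -0.0
grasp_force: 0.0
t: 36.5
eef_pos: [0.5062, 0.0858, 0.1456]
tool_rot: [-0.0, 1.0, -0.0, -0.0]
contact_force: [0.7, 0.2, -0.3]
gripper_width: 0.51
grasp_force: 0.0
[185.17647059 188.23529412] [0.62247617 0.22606285 0.056     ] 0.048692322415788684
orange [206.98360656 279.01639344] (array([0.40504327, 0.1726153 ]), array([41.17201233, 58.98069382]))
orange side (array([0.36744952, 0.0486996 ]), array([31.9288559 , 37.34949875]))
orange side (array([0.50532886, 0.08682608]), array([58.76581192, 62.84305191]))
t 36.6 pos [0.5059 0.0858 0.1456] toolx deg -0.0 shift [-0.0004 -0.0006  0.1056]
```

View pics/s5.png

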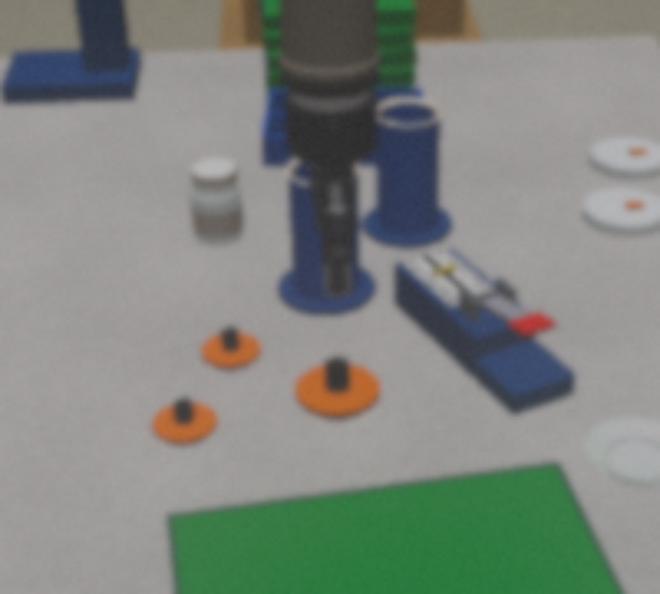

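The tally reads about 48 mm, which is 4 counts, and the lever is up. The cap hasn't moved, at (338,390) in the crop, directly under the gripper. Now the knob grasp.

```bash
python3 -m inch '[[0,-0.0005,0.03,0],[0,0,0.03,0],[0,0,0.025,0],[0,0,0.015,0],[0,0,0.006,0],[0,0,0,0],[0,0,0,0]]'; python3 -m inch '[[0,0,0,0],[0,0,0,0],[0,0,0,0],[0,0,0,0],[0,0,0,0],[0,0,0,0]]' 0.01 40; python3 -m inch '[[0,0,-0.03,0],[0,0,-0.03,0],[0,0,-0.04,0],[0,0,-0.04,0],[0,0,-0.035,0],[0,0,0,0],[0,0,0,0]]'; python3 -c "
from h import *
delta((.506,.2855,.174))
c=bot.read_camera('side'); cv2.imwrite('pics/s6.png',cv2.resize(c['color'][90:270,160:360,::-1],None,fx=3.3,fy=3.3))"
```

```text
t: 37.3
eef_pos: [0.5063, 0.0865, 0.0404]
tool_rot: [-0.0, 1.0, -0.0, 0.001]
contact_force: [-0.2, 0.5, 0.2]
gripper_width: 0.588
grasp_force: 0.0
t: 37.9
eef_pos: [0.5065, 0.0864, 0.0408]
tool_rot: [-0.0, 1.0, -0.0, 0.001]
contact_force: [0.2, -0.2, 6.4]
gripper_width: 0.266
grasp_force: 38.9
t: 38.6
eef_pos: [0.5059, 0.0862, 0.2156]
tool_rot: [0.0, 1.0, -0.0, 0.001]
contact_force: [-1.2, -0.3, -1.1]
gripper_width: 0.26
grasp_force: 39.4
t 38.6 pos [0.5059 0.0862 0.2156] toolx deg -0.0 shift [-1.000e-04 -1.993e-01  4.150e-02]
```

View pics/s6.png

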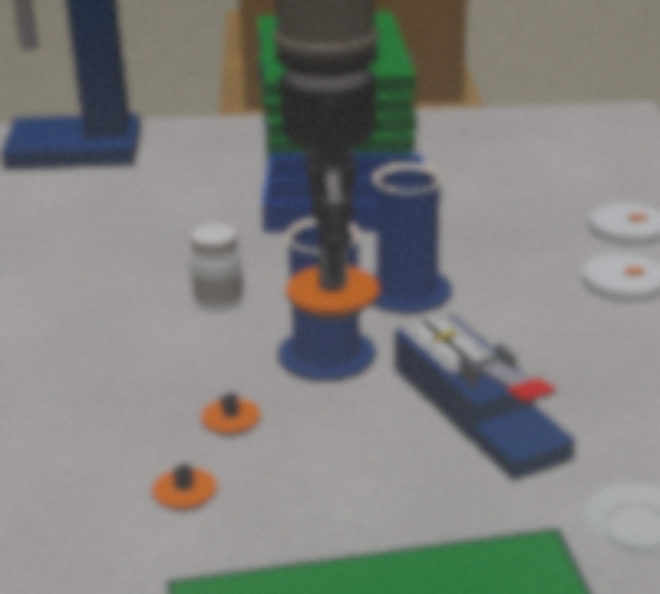

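The cap is held level, with the flange at (333,290). Moving it over the tube.

```bash
python3 -m inch '[[0,-0.045,0,0],[0,-0.045,0,0],[0,-0.045,0,0],[0,-0.04,0,0],[0,-0.018,0,0],[0,-0.0065,0.01,0],[0,0,0.01,0],[0,0,0.004,0],[0,0,0,0],[0,0,0,0],[0,0,0,0],[0,0,0,0]]'; python3 -c "
from h import *
delta((.506,.2855,.175))"
```

```text
t: 39.85
eef_pos: [0.5062, 0.2855, 0.1912]
tool_rot: [-0.0, 1.0, -0.001, 0.0]
contact_force: [-0.5, -0.1, -0.8]
gripper_width: 0.259
grasp_force: 39.5
t 39.85 pos [0.5062 0.2855 0.1912] toolx deg -0.1 shift [-0.0002  0.      0.0162]
```

```bash
python3 -m inch '[[0,0,0.005,0],[0,0,0.004,0],[0,0,0.003,0],[0,0,0.002,0],[0,0,0,0],[0,0,0,0],[0,0,0,0]]';python3 -m inch '[[0,0,0.001,0],[0,0,0.001,0],[0,0,0,0],[0,0,0,0]]'
```

```text
t: 40.55
eef_pos: [0.5059, 0.2859, 0.1769]
tool_rot: [-0.0, 1.0, -0.0, 0.0]
contact_force: [0.3, -0.4, -0.8]
gripper_width: 0.255
grasp_force: 39.5
t: 40.95
eef_pos: [0.5059, 0.2859, 0.175]
tool_rot: [-0.0, 1.0, -0.0, 0.0]
contact_force: [-0.4, -0.0, 2.5]
gripper_width: 0.26
grasp_force: 39.9
```

Contact comes at the expected height, so I'll release and back off. The rise stays straight up and clear of everything.

```bash
python3 -m inch '[[0,0,0,0],[0,0,0,0],[0,0,0,0],[0,0,0,0]]' 0.06; python3 -m inch '[[0,0,-0.02,0],[0,0,-0.03,0],[0,0,-0.03,0],[0,0.03,-0.03,0],[-0,0.045,0,0],[0,0.045,0,0],[0,0.045,0,0],[0,0.045,0,0],[0,0,0,0],[0,0,0,0],[0,0,0,0],[0,0,0,0]]'; python3 -c "
from h import *
c=bot.read_camera('top')
for k in blobs(c,(8,150,120),(22,255,255),100): p,d=circ(c,k,.151); print('orange@.151',k.mean(0),p,d)
for k in blobs(c,(24,120,120),(34,255,255),3): p=cast(c,k.mean(0),.056)[0]; print('tally',np.hypot(*(p[:2]-[.6421,.1815])))
a=cv2.resize(c['color'][130:310,60:300,::-1],(400,300))
s=bot.read_camera('side')
b=cv2.resize(s['color'][120:270,180:380,::-1],(400,300)); cv2.imwrite('pics/f.png',np.hstack([a,b])); print(bot.get_obs()['t'])"
```

```text
t: 41.35
eef_pos: [0.5058, 0.2858, 0.1747]
tool_rot: [0.0, 1.0, -0.0, -0.0]
contact_force: [-0.1, 0.2, -0.1]
gripper_width: 0.702
grasp_force: 0.0
t: 42.55
eef_pos: [0.5056, 0.0775, 0.2847]
tool_rot: [-0.0, 1.0, 0.001, 0.0]
contact_force: [-0.1, 0.0, -0.1]
gripper_width: 0.707
grasp_force: 0.0
orange@.151 [148.53 233.97] [0.50539505 0.28425677] [76.57198334 76.8549118 ]
42.65
```

View pics/f.png

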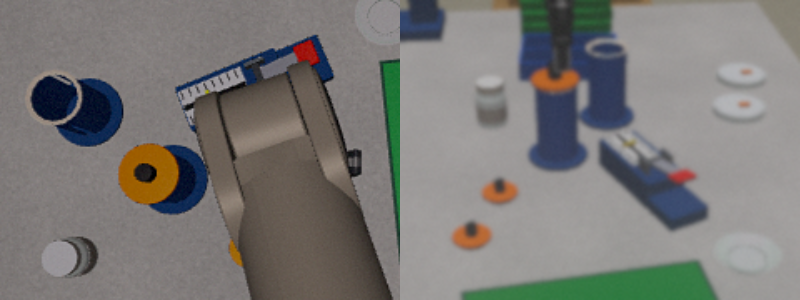

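The cap sits squarely on the tube (top view (148,172), side view (555,80)), off by about 1 mm. Lever up, tally at 48 mm, bystanders untouched. Handing in.

```bash
python3 -c "
from station import bot
print(bot.hand_in())"
```

```text
the job is handed in; nothing more can be done
None
```

I handed the job in at about 43 s: four rings lie in the blue tube, the tally pointer reads 4 with the lever up, and the cap is on the rim about 1 mm off centre; the dish, jar and screwdriver were left alone, and no verdict came back.

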